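Slide a steel casting plate off its stack and load it in the film applicator

ROBOT

A 7-joint arm with a two-finger parallel gripper is mounted at the origin on the work surface. World frame = base frame: x ahead of the robot, y to its left, z up, the work surface at z = 0. Lengths are in m, angles in rad, forces in N, time in s.
With the tool pointing down it reaches from about 0.4 to 0.85 m from the base axis. Payload 6.9 kg.
Tool frame: the origin (TCP) lies midway between the tips of the shut fingers; the grasp point (between the pads) lies 19 mm behind it; x points along the fingers, y is the direction in which the jaws open and shut, and the axes are right-handed (so a half turn about x gives the same grasp; the last joint's range is limited). The gripper opens to 85 mm and grips with 20 to 120 N. Pads are 22 mm wide; open, the fingers measure 114 mm over their backs; the gripper's body (76 mm by 85 mm) begins 54 mm behind the grasp point. The pads swing forward as they close: fully open they stand 13 mm farther back than shut.
Start: joints at [1.365, 0.507, -0.238, 1.5, 0.126, 1.149, -0.155], TCP at [0.192, -0.595, 0.231] pointing down, gripper open.
Joint ranges: [-3.08, 3.08], [-0.24, 2.05], [-1.43, 1.35], [0, 2.5], [-1.52, 4.66], [0.17, 1.96], [-2.89, 2.89]. Speed limits (rad/s): [2.39, 2.39, 3.14, 3.14, 3.14, 3.14, 3.14].

INTERFACE

Orientations are given as [roll, pitch, yaw] about the fixed x, y, z axes, in that order (R = Rz(yaw) Ry(pitch) Rx(roll)).
In Python, from workcell import readout, viewer, close_job gives the robot as it stands.
- The arm moves only by the tool jog_arm, never from a script. Its argument "increments" is text: rows parted by semicolons, each of 5 numbers parted by spaces: the shift along the tool's x, y, z in mm, then the turn about the tool's x in rad, then the finger opening in mm, from 0 to 85.4. In form: dx dy dz twist fingers; .... A call has exactly 8 rows; each row is the pose to reach, as a shift and turn from the pose measured when the call began, along the tool's axes at that moment; what a row does not reach only later rows make up. A row lasts 1/12 s, in which the tool goes at most 41.7 mm and 7.16 degrees, less where a joint would pass 70% of its speed; a pose out of reach is approached as far as the arm can. A call with a gripper value outside its range is refused whole. The fingers move at their own pace and stop on an object; "newtons" is the grip in N (left out, the last holds). Time passes only in rows, so rows that repeat a pose let the fingers close, or fill a call up. It gives the time, the measured TCP pose, the force and the opening at its end, in the units of the state.
- readout.read_state(): the state, without advancing time (a new reading comes with each control period).
- viewer.camera(name): name is "side" or "top" or "wrist"; returns a dict with "color" (400x640x3 uint8, blue, green, red), "intrinsics" (3x3 intrinsics, pixels), "R" (3x3) and "t" (3): a world point X has camera coordinates R X + t. Camera axes: x right, y down, z forward; pixel columns grow to the right and rows downward; lengths in m; the calibration is good to about 2 mm. A picture is of the moment at which its call begins. There is no depth.
- close_job(): hands the job in, once; it reports no verdict.
Trained networks look in a picture, given as the dict that the camera call returned (one of the last four; its "shot" number tells which), for a name from the list of things; names that differ only in an ending like _2 or _b are one class to them, and where a whole thing is asked for, a point or a joint stands for the part that bears it (a point fixed in the world has none). Each returns a list of dicts, best first, with "score" (0 to 1); they miss things now and then, are a little off and sometimes report something else, mostly with a low value. They report only what shows in the picture. A call takes as long as a camera call. They do not tell look-alikes from the thing itself.
- viewer.search_frame(picture, target): "box" ([left, top, right, bottom] in pixels, round what is visible of it).
- viewer.spot_point(picture, target): "pixel" ([column, row] in pixels: a listed point, or the origin of a listed thing).
The state is a dict: "time_s": time; "joints": joint angles; "qd": joint speeds; "joint_efforts": joint torques, N m; "position": TCP position; "eef_rot": TCP orientation; "contact_force": force on the tool from outside, world axes, zero at the start; "ft_torque": the same for the moment, N m; "width": finger opening in m.
Only numpy, scipy, OpenCV 4.12 (cv2) and the standard library are available. Lean on these libraries where they do the work, as an engineer would, in place of code of your own. Each camera call takes 0.05 s, during which the arm holds its last target. There are 200 camera calls.

TASK

Load the film applicator with the top steel plate from the white rack: press on the plate lightly with the fingertips from above and slide it straight out over the open front of the rack until a good third, but less than half, sticks out, leaving the plates below where they are. Then take it by its two long edges where it sticks out, lay it flat along the middle of the black vacuum bed and push it gently back until its end is fully home and square against the steel end stop. Leave it there, released, and leave everything else on the bench undisturbed.

Things in the scene. Friction and masses are not known exactly. Their poses are not given: they have to be found in the camera images.
- plate_top: Top plate of the stack, the one to load: ground stainless steel, 150 (x) x 60 (y) x 6 (z) mm, about 0.42 kg. Origin at the centre of its underside, x along its length. It sticks a little: to drag it with fingertips press on it with about 9 N; with much less the fingers slip. Pressed on the stack with more than 18 N while sliding (its own 4 N weight included), or touched down on fast, its ground faces are scored.
- rack: White plate rack fixed to the bench on levelling feet, 158 x 80 mm. Origin at its underside below the middle of the stack; x points from the open front to the closed back. Cheeks (inner faces y = +-32 mm, 8 mm thick, from x = -65 mm back) and back wall (inner face x = +77 mm) reach 40 mm above the origin: only the top 2 mm of the top plate stands proud, so it can leave only by the front.
- front (a point): Middle of the open front of the rack at the height of the top face of the stack (42 mm above the rack's underside, which is 0 to 10 mm above the bench); axes as the rack, so plates slide out along -x from here. The five plates lie flush with this front within 1 mm, on a 12 mm rack floor. Nothing stands in front of the rack. More than 20 N against the rack counts as damage.
- applicator: White film applicator fixed to the bench on levelling feet: housing 340 (x) x 200 (y) x 45 mm high, origin below its centre at its underside (0 to 8 mm above the bench), front panel at -x. Rails at y = +-88 mm reach 57 mm above the origin; a carriage with crossbar is parked at x = +110 to +150 mm, 98 mm high. More than 20 N against it, by plate or gripper, counts as damage.
- stop (a point): Middle of the face of the steel end stop at the front (-x) end of the black vacuum bed, at the height of the bed's top (61 mm above the applicator's underside). x points from the stop along the bed, z up. Bed 46 mm wide, 225 mm long, 16 mm proud of the housing: a plate overhangs it 7 mm on each side, room for fingers. Stop 46 mm wide, 3 mm above the bed. A loaded plate's middle is 75 mm from here along x.
- blade: Steel doctor-blade frame, 40 x 72 x 26 mm, 0.3 kg, standing loose on the far end of the vacuum bed, about 200 mm from the stop (its near face about 182 mm). Origin at the centre of its underside. Leave alone.
- plate_2: Second plate, directly under the top one, same size. Must stay where it is.
- plate_3: Third plate, same size. Must stay.
- plate_4: Fourth plate, same size. Must stay.
- plate_5: Bottom plate, same size. Must stay.
- vial_a: Small amber vial with white cap, 23 mm across, 46 mm tall, standing between rack and applicator. Origin at its foot. Leave alone.
- vial_b: Second such vial, standing farther back. Leave alone.
- beaker: Glass beaker, 68 mm across, 90 mm tall. Origin at its foot. Leave alone.
- reagent: Amber bottle with red cap, 86 mm across, 180 mm tall. Origin at its foot. Leave alone.
- syringe: Plastic syringe lying at the left, about 145 mm long. Leave alone.
- spatula: Steel spatula lying at the right, 180 mm long. Leave alone.
Not all that is in view belongs to the job. Leave any green look-alike of the plate_top alone. Leave any pink look-alike of the rack alone.

How it is judged:
On the way, in this order (a step that is already met when the one before it is completed fails the run):
1. the top plate has been slid out over the rack's open front by 45 to 75 mm and still lies flat on the stack (x of plate_top in the frame of rack between -0.075 and -0.045 m and z of plate_top in the frame of rack between 0.033 and 0.039 m and angle between plate_top's own z axis and vertical below 0.05 rad), for 0.2 s.
2. the top plate lies flat on the vacuum bed (z of plate_top in the frame of stop between -0.002 and 0.002 m and angle between plate_top's own z axis and vertical below 0.03 rad and x of plate_top in the frame of stop between 0.07 and 0.115 m and y of plate_top in the frame of stop between -0.012 and 0.012 m), for 0.2 s.
At the end, for the whole second after the job is handed in: The top plate lies flat on the vacuum bed at rest, its end home against the end stop (gap under 1.8 mm), square to it within 0.04 rad and along the middle of the bed within 6 mm, either end first; the four plates below are in the rack within 4 mm of where they started (z of plate_top in the frame of stop between -0.002 and 0.002 m and angle between plate_top's own z axis and vertical below 0.03 rad and x of plate_top in the frame of stop between 0.0725 and 0.0768 m and y of plate_top in the frame of stop between -0.006 and 0.006 m and angle between the x axis of plate_top and the x axis of stop, either way round below 0.04 rad and linear speed of plate_top below 0.01 m/s and distance of each of plate_2, plate_3, plate_4, plate_5 from where it was at the start of the episode below 0.004 m); the robot touches nothing.
It fails at once if the top plate is pressed on the stack with more than 18 N while it is being slid out (or more than 40 N later) ((contact force between plate_top and plate_2 above 18 N and x of plate_top in the frame of rack above -0.045 m) or contact force between plate_top and plate_2 above 40 N).
It fails at once if a plate below the top one is moved more than 4 mm (distance of any of plate_2, plate_3, plate_4, plate_5 from where it was at the start of the episode above 0.004 m).
It fails at once if the top plate or the robot presses on the applicator, or the robot on the rack, with more than 20 N (contact force between any of plate_top, the fingers, the arm and applicator above 20 N or contact force between any of the fingers, the arm and rack above 20 N).
It fails at once if the top plate is tipped more than 20 degrees (angle between plate_top's own z axis and vertical above 0.35 rad).
It fails at once if one of the other things on the bench is moved more than 15 mm (distance of any of blade, vial_a, vial_b, beaker, reagent, syringe, spatula from where it was at the start of the episode above 0.015 m).
It also fails if it takes over 72 s, if anything falls off the work surface, if the arm or the gripper's body presses on something with over 40 N, if the wrist force passes 120 N, or if a joint passes its speed limit or range.

## Working session

There is one attempt and no reset: what is moved stays moved. The work goes in short steps, Python scripts to look and compute and a tool call to move; the robot and the scene stay as the last step left them, time stands still between calls to the robot, and variables do not carry over. Pictures are saved under pics/ and viewed, about 8 in all and at most 12, crops included, and the job is handed in when it is done.

Besides the shell and the picture viewer there is one more tool, called after "Call:" as a command line: name --argument value ..., lists and objects as JSON in quotes. jog_arm: Moves the arm, as the interface text tells. Its arguments: {"type":"object","properties":{"increments":{"type":"string"},"newtons":{"type":"number"}},"required":["increments"]}

```bash
mkdir -p pics; ls
cat > h.py <<'E'
import numpy as np,cv2
from workcell import readout,viewer
def cam(n,save=None):
    p=viewer.camera(n)
    if save: cv2.imwrite('pics/'+save+'.png',p['color'])
    return p
def ray(p,px):
    R,t=np.array(p['R']),np.array(p['t']); d=R.T@np.linalg.solve(p['intrinsics'],[px[0],px[1],1.]); return -R.T@t,d
def atz(p,px,z):
    c,d=ray(p,px); return c+d*(z-c[2])/d[2]
def proj(p,X):
    x=np.array(p['intrinsics'])@(np.array(p['R'])@np.array(X,float)+np.array(p['t'])); return x[:2]/x[2]
def tri(obs):
    A=np.zeros((3,3));b=np.zeros(3)
    for p,px in obs:
        c,d=ray(p,px); d=d/np.linalg.norm(d); M=np.eye(3)-np.outer(d,d); A+=M;b+=M@c
    return np.linalg.solve(A,b)
E
python3 - <<'E'
from h import *
np.set_printoptions(precision=4,suppress=True)
s=readout.read_state()
print({k:np.round(v,3) for k,v in s.items()})
P={n:cam(n,n+'0') for n in('side','top')}
for n,p in P.items():
    print(n,-np.array(p['R']).T@p['t'])
    for t in('plate_top','rack','front','applicator','stop','blade'):
        for d in viewer.spot_point(p,t)[:3]: print(n,t,np.round(d['pixel'],1),round(d['score'],2))
cv2.imwrite('pics/both0.png',np.vstack([P['top']['color'],P['side']['color']])[:, :])
E
```

```text
pics
{'time_s': np.float64(0.0), 'joints': array([ 1.365,  0.508, -0.238,  1.501,  0.126,  1.149, -0.155]), 'qd': array([-0.   ,  0.001, -0.   , -0.   ,  0.001,  0.001, -0.001]), 'joint_efforts': array([ -0.001, -62.061,  -2.187, -24.966,   0.013,   0.012,   0.   ]), 'position': array([ 0.191, -0.594,  0.23 ]), 'eef_rot': array([-1.548,  1.569,  1.906]), 'contact_force': array([-0.107,  0.403,  0.451]), 'ft_torque': array([ 0.015, -0.023, -0.028]), 'width': np.float64(0.086)}
side [0.0707 0.5508 0.8193]
side plate_top [302.7 309.9] 0.86
side plate_top [227.5 246.1] 0.78
side rack [300.1 143.3] 0.69
side rack [231.  253.7] 0.57
side front [247.8 261.9] 0.68
side applicator [321.7 164.7] 0.85
side stop [351.8 169.7] 0.86
side blade [300.4 143.6] 0.53
top [0.2468 0.0078 1.4171]
top plate_top [245.6 155.5] 0.6
top plate_top [244.6 244.1] 0.57
top rack [249.3 162.7] 0.68
top rack [190.4 285. ] 0.58
top front [189.6 316.4] 0.71
top front [244.5 183.6] 0.62
top applicator [388.5 153. ] 0.59
top stop [391.5 193.3] 0.86
top stop [385.4 151.8] 0.62
top stop [247.8 160.1] 0.41
top blade [395.3 125.1] 0.59
```

View pics/top0.png

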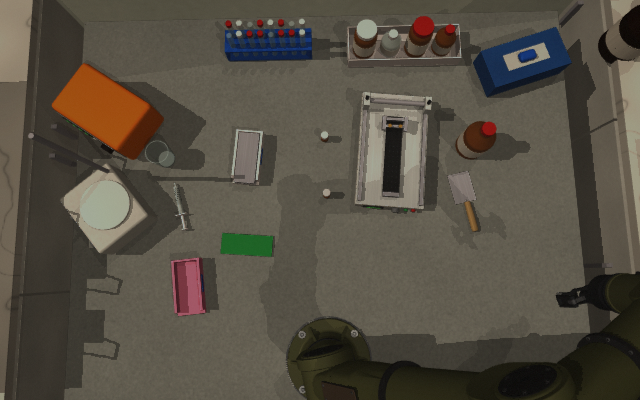

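View pics/side0.png

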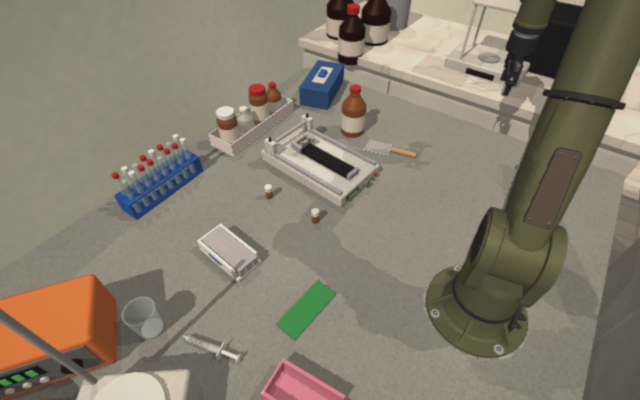

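The top view shows the white rack at (247,156) with the grey plate, opening towards the robot, and the applicator at (393,150) with its stop near (391,193). The look-alikes are the green plate at (247,245) and the pink rack at (188,287). The side view agrees: white rack at (228,250), green plate at (306,309). The white rack holding the steel plate is the target, so I'll confirm it in an enlarged crop.

Run:
```python
from h import *
from scipy.spatial.transform import Rotation as Ro
np.set_printoptions(precision=4,suppress=True)
T=cv2.imread('pics/top0.png');S=cv2.imread('pics/side0.png')
a=cv2.resize(T[120:195,220:280],None,fx=6.4,fy=6.4,interpolation=cv2.INTER_CUBIC)[:480,:384]
b=cv2.resize(T[80:220,345:445],None,fx=3.43,fy=3.43,interpolation=cv2.INTER_CUBIC)[:480]
cv2.imwrite('pics/crop0.png',np.hstack([a,b]));print(a.shape,b.shape)
s=readout.read_state();print(Ro.from_euler('xyz',s['eef_rot']).as_matrix())
pt=cam('top');ps=cam('side')
print(pt['intrinsics'],'front',tri([(pt,(244.5,183.6)),(ps,(247.8,261.9))]),'stop',tri([(pt,(391.5,193.3)),(ps,(351.8,169.7))]))
print('plate',tri([(pt,(245.6,155.5)),(ps,(227.5,246.1))]),'app',tri([(pt,(388.5,153)),(ps,(321.7,164.7))]))
pw=cam('wrist');R,t=map(np.array,(pw['R'],pw['t']))
Rt=Ro.from_euler('xyz',s['eef_rot']).as_matrix();print('cam in tool',Rt.T@(-R.T@t-s['position']),'\n',R@Rt,pw['intrinsics'][0])
```

```text
(480, 384, 3) (480, 343, 3)
[[-0.      0.3068 -0.9518]
 [ 0.     -0.9518 -0.3068]
 [-1.     -0.     -0.    ]]
[[480.4725   0.     320.4236]
 [  0.     480.4725 200.3985]
 [  0.       0.       1.    ]] front [0.5079 0.2326 0.0485] stop [ 0.4657 -0.19    0.0664]
plate [0.5886 0.2275 0.0469] app [ 0.5885 -0.1954  0.0226]
cam in tool [-0.1429 -0.0001 -0.0703] 
 [[-0.0018  1.     -0.0001]
 [-0.2765 -0.0005  0.961 ]
 [ 0.961   0.0018  0.2765]] [281.4528   0.     313.428 ]
```

View pics/crop0.png

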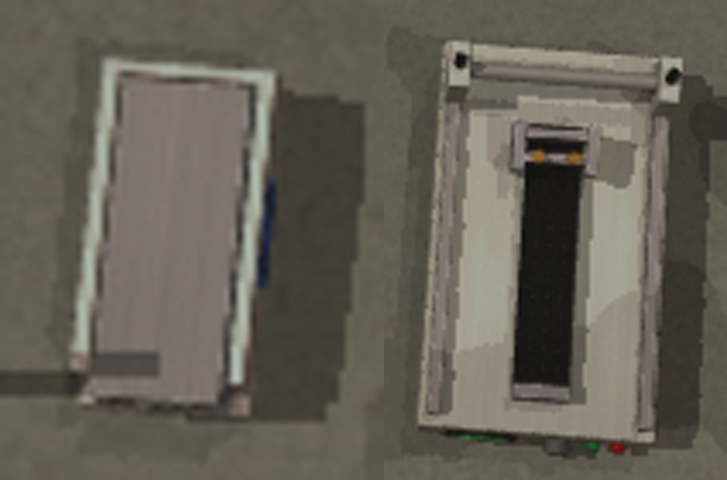

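The enlarged crop confirms it: the white rack holds the steel plate, with the open front at the bottom (crop ~(160,400)). The bed runs from the stop at crop ~(543,388) up to the blade. Next I'll work out poses and the moves.

```bash
cat >> h.py <<'E'
from scipy.spatial.transform import Rotation as Ro
np.set_printoptions(precision=4,suppress=True)
def to(X,yaw):
    "shift/twist to put TCP at X with tool -y along the y axis of a frame with this yaw"
    s=readout.read_state();Rt=Ro.from_euler('xyz',s['eef_rot']).as_matrix()
    d=Rt.T@(np.array(X)-s['position'])*1000
    ty=Rt[:,1]; a=np.arctan2(ty[1],ty[0]); want=yaw-np.pi/2
    tw=-(want-a); tw=(tw+np.pi)%(2*np.pi)-np.pi
    print('t',round(float(s['time_s']),2),'pos',np.round(s['position'],4),'shift mm',d.round(1),'twist',round(tw,3),'down',Rt[:,0].round(3),'F',np.round(s['contact_force'],1))
E
python3 - <<'E'
from h import *
pt=cam('top')
c=lambda px:(px[0]/6.4+220,px[1]/6.4+120)
q=[atz(pt,c(p),.049)[:2] for p in((118,85),(250,85),(90,400),(222,402))]
print(np.array(q)); TL,TR,BL,BR=q
for u in(TL-BL,TR-BR): print(np.linalg.norm(u),np.arctan2(u[1],u[0]))
print('front',(BL+BR)/2,'w',np.linalg.norm(BL-BR))
c=lambda px:((px[0]-384)/3.43+345,px[1]/3.43+80)
q=[atz(pt,c(p),.066)[:2] for p in((527,165),(581,165),(514,386),(573,386))];print(np.array(q));TL,TR,BL,BR=q
for u in(TL-BL,TR-BR): print(np.linalg.norm(u),np.arctan2(u[1],u[0]))
print('stop',(BL+BR)/2,np.linalg.norm(BL-BR))
to([.50,-.19,.25],-.055)
E
```

```text
[[0.6573 0.2495]
 [0.6559 0.1887]
 [0.5102 0.2617]
 [0.5079 0.2019]]
0.14761734023104514 -0.08269631076945408
0.14854917462601946 -0.08848067783149245
front [0.509  0.2318] w 0.059876089019529496
[[ 0.6574 -0.1847]
 [ 0.6563 -0.2304]
 [ 0.468  -0.1659]
 [ 0.4669 -0.2148]]
0.190359335343159 -0.09900469457682266
0.19009798363486666 -0.08206897235629576
stop [ 0.4674 -0.1904] 0.04893275561331916
t 0.9 pos [ 0.1917 -0.5949  0.2313] shift mm [ -18.7 -290.7 -417.6] twist 0.367 down [-0.  0. -1.] F [ 0.4 -0.7 -0.8]
```

Call:
jog_arm --increments "-20 -35 -40 0.1 85; -20 -70 -80 0.2 85; -20 -100 -120 0.3 85; -20 -130 -160 0.4 85; -20 -160 -200 0.4 85; -20 -190 -240 0.4 85; -20 -210 -280 0.4 85; -20 -230 -310 0.4 85"

```text
time_s: 1.57
position: [0.3816, -0.3226, 0.2517]
eef_rot: [2.351, 1.57, -0.879]
contact_force: [0.7, -0.2, -0.7]
width: 0.0851
```

Run:
```python
from h import *
to([.50,-.19,.25],-.09)
```

```text
t 1.57 pos [ 0.3816 -0.3226  0.2517] shift mm [   1.7 -142.5 -106.2] twist 0.002 down [ 0.001 -0.001 -1.   ] F [ 0.7 -0.2 -0.7]
```

Call:
jog_arm --increments "0 -30 -20 0 85; 0 -60 -40 0 85; 0 -90 -65 0 85; 0 -120 -85 0 85; 0 -142 -106 0 85; 0 -142 -106 0 85; 0 -142 -106 0 85; 0 -142 -106 0 85"

```text
time_s: 2.23
position: [0.4993, -0.191, 0.2515]
eef_rot: [1.535, 1.57, -1.695]
contact_force: [-0.3, -0.7, -0.5]
width: 0.0852
```

Run:
```python
from h import *
p=cam('wrist','w1')
for t in('stop','blade','applicator'):
    for d in viewer.spot_point(p,t)[:2]: print(t,np.round(d['pixel'],1),round(d['score'],2),atz(p,d['pixel'],.066))
to([.57,.226,.25],-.086)
```

```text
stop [313.5 201.9] 0.63 [ 0.4732 -0.1894  0.066 ]
blade [311.4  94.4] 0.65 [ 0.5957 -0.198   0.066 ]
blade [313.5  19.8] 0.64 [ 0.667  -0.2066  0.066 ]
applicator [313.6  93.8] 0.67 [ 0.5961 -0.2004  0.066 ]
applicator [315.6  19.4] 0.3 [ 0.6672 -0.2088  0.066 ]
t 2.43 pos [ 0.4989 -0.1918  0.2517] shift mm [   1.2 -422.5  -32.9] twist -0.005 down [ 0.    -0.001 -1.   ] F [ 0.2 -0.1  0.3]
```

View pics/w1.png

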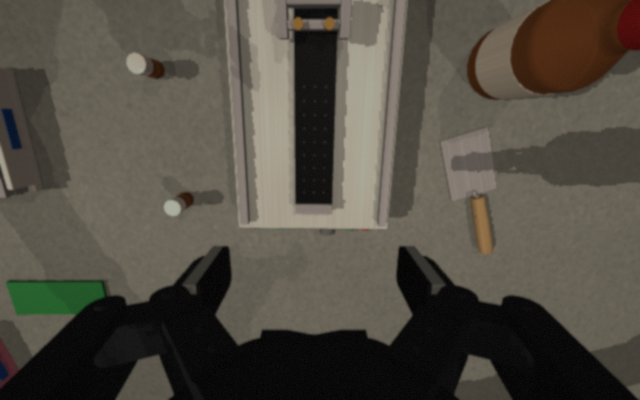

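The wrist view shows the black bed upright at columns 295–334, ending at the stop at about (314,205). The blade is at (314,20), and the vials sit left at (150,66) and (180,203). I'll measure the bed edges by sub-pixel thresholding.

Run:
```python
from h import *
p=cam('wrist');g=p['color'].max(2).astype(int)
rows=[];
for r in range(60,200,10):
    c=np.where(g[r,270:360]<45)[0]+270; rows.append((r,c.min()-.0,c.max()+1))
print(rows[::4]); print('col',g[190:222,314],g[190:222,305],g[190:222,325])
for z in(.062,.066,.069):
    L=np.array([atz(p,(a,r+.5),z)[:2] for r,a,b in rows]);Rr=np.array([atz(p,(b,r+.5),z)[:2] for r,a,b in rows])
    M=(L+Rr)/2;f=np.polyfit(M[:,0],M[:,1],1)
    print(z,'w',np.linalg.norm(L-Rr,axis=1).mean()*np.cos(np.arctan(f[0])),'yaw',np.arctan(f[0]),'y@.467',np.polyval(f,.467),'stop',atz(p,(314,205.5),z))
```

```text
[(60, np.float64(294.0), np.int64(335)), (100, np.float64(295.0), np.int64(334)), (140, np.float64(295.0), np.int64(332)), (180, np.float64(296.0), np.int64(331))]
col [ 18  24  25  24  21  18  17  17  15  17  17  19  29  56  92 117 129 129
 129 129 129 132 135 142 151 159 163 165 165 166 164 165] [ 19  18  19  20  19  16  19  18  19  18  19  20  27  55  92 120 127 130
 129 130 131 132 135 144 155 162 165 167 167 166 167 168] [ 19  17  16  21  19  18  18  20  16  20  18  17  27  53  91 119 130 130
 131 131 131 131 133 138 148 160 165 167 168 168 166 168]
0.062 w 0.04303990606667864 yaw -0.0995047341586805 y@.467 -0.18922009955690966 stop [ 0.4671 -0.1902  0.062 ]
0.066 w 0.0425224124883676 yaw -0.09950473415868111 y@.467 -0.18919966986731435 stop [ 0.4683 -0.1903  0.066 ]
0.069 w 0.042134292304634356 yaw -0.09950473415868069 y@.467 -0.1891843476001178 stop [ 0.4692 -0.1904  0.069 ]
```

Call:
jog_arm --increments "0 -40 0 0 20; 0 -80 0 0 0; 0 -120 -5 0 0; 0 -160 -10 0 0; 0 -200 -15 0 0; 0 -240 -20 0 0; 0 -280 -25 0 0; 0 -320 -30 0 0"

```text
time_s: 3.15
position: [0.5581, 0.1254, 0.2517]
eef_rot: [2.266, 1.569, -0.967]
contact_force: [0.7, 0.8, -0.9]
width: -0.0004
```

Run:
```python
from h import *
to([.49,.232,.25],-.086)
```

```text
t 3.15 pos [0.5581 0.1254 0.2517] shift mm [  1.5 -99.9  77.6] twist -0.006 down [ 0.001 -0.001 -1.   ] F [ 0.7  0.8 -0.9]
```

Call:
jog_arm --increments "0 -40 7 0 0; 0 -80 14 0 0; 0 -104 28 0 0; 0 -104 28 0 0; 0 -104 28 0 0; 0 -104 28 0 0; 0 -104 28 0 0; 0 -104 28 0 0"

```text
time_s: 3.82
position: [0.5405, 0.2296, 0.2515]
eef_rot: [2.208, 1.568, -1.029]
contact_force: [-0.6, 0.0, -0.3]
width: -0.0
```

Run:
```python
from h import *
p=cam('wrist','w2')
for t in('front','plate_top','rack'):
    for d in viewer.spot_point(p,t)[:2]: print(t,np.round(d['pixel'],1),round(d['score'],2),atz(p,d['pixel'],.048))
to([.57,.226,.065],-.086)
```

```text
plate_top [311.1 137.5] 0.75 [0.5901 0.2268 0.048 ]
t 4.02 pos [0.54   0.2307 0.2516] shift mm [186.6   1.6 -30.1] twist -0.007 down [ 0.001 -0.002 -1.   ] F [-0.9 -0.6  0.5]
```

View pics/w2.png

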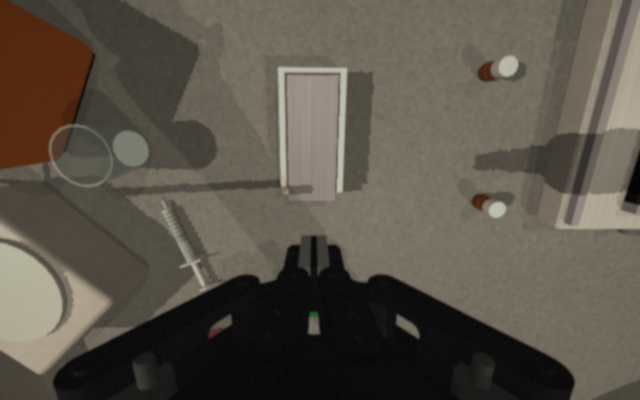

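The wrist view shows the plate between (286,74), (339,74) and (288,201), (335,201). The shut fingers are at (314,250), centred on the plate. I'll check corner positions and yaw before touching down.

Run:
```python
from h import *
p=cam('wrist')
g=p['color'].astype(int).max(2)
for r in(90,120,150,180): print(r,g[r,274:352:1].tolist())
print(g[190:215,312].tolist())
for z in(.045,.049):
    q=[atz(p,a,z)[:2] for a in((286,74),(339.5,74),(287.5,201.5),(335.5,201.5))];TL,TR,BL,BR=q
    print(np.array(q).round(4),[np.arctan2(*(u)[::-1]) for u in(TL-BL,TR-BR)],np.linalg.norm(BL-BR),np.linalg.norm(TL-BL))
to([.603,.2235,.068],-.086)
```

```text
90 [103, 101, 99, 99, 103, 131, 170, 187, 190, 190, 182, 164, 128, 110, 128, 147, 153, 154, 152, 151, 151, 152, 152, 154, 156, 156, 156, 154, 154, 155, 156, 156, 153, 153, 157, 160, 160, 158, 156, 154, 153, 153, 153, 153, 154, 156, 154, 152, 152, 154, 154, 154, 152, 153, 153, 152, 151, 150, 153, 155, 155, 153, 151, 150, 141, 121, 109, 136, 172, 188, 191, 188, 177, 152, 112, 88, 81, 82]
120 [105, 102, 98, 98, 100, 115, 147, 177, 190, 191, 188, 174, 144, 112, 115, 141, 152, 152, 152, 149, 150, 150, 151, 152, 153, 152, 152, 151, 152, 153, 156, 155, 153, 153, 155, 157, 156, 155, 151, 149, 150, 151, 151, 151, 152, 151, 152, 150, 153, 152, 152, 151, 150, 151, 151, 150, 150, 153, 155, 154, 151, 151, 148, 142, 124, 130, 164, 183, 190, 191, 187, 171, 131, 97, 87, 84, 82, 80]
150 [103, 100, 98, 95, 95, 101, 129, 170, 188, 192, 190, 182, 163, 126, 115, 136, 146, 146, 146, 145, 146, 147, 147, 148, 147, 147, 145, 146, 147, 148, 151, 150, 149, 150, 151, 151, 150, 147, 145, 145, 145, 147, 148, 148, 149, 148, 148, 148, 149, 150, 148, 147, 147, 148, 148, 149, 149, 151, 151, 149, 148, 146, 139, 124, 1
[... 345 characters left out ...]
 148, 147, 146, 143, 136, 121, 131, 167, 187, 191, 189, 184, 163, 121, 89, 85, 84, 85, 86, 85, 84]
[111, 116, 125, 135, 139, 139, 139, 140, 138, 132, 123, 117, 114, 114, 115, 115, 119, 121, 121, 122, 122, 119, 114, 113, 111]
[[0.6629 0.2501]
 [0.6573 0.1891]
 [0.5118 0.2663]
 [0.506  0.2045]] [np.float64(-0.10733377139902807), np.float64(-0.10195309321175099)] 0.0620771152507292 0.15199539993263672
[[0.6623 0.2498]
 [0.6567 0.1895]
 [0.5129 0.2659]
 [0.5072 0.2048]] [np.float64(-0.107333771399028), np.float64(-0.10195309321175132)] 0.06136677019204666 0.15025612482540068
t 4.07 pos [0.54   0.231  0.2516] shift mm [183.7   1.3 -63.2] twist -0.007 down [ 0.001 -0.001 -1.   ] F [ 0.  -0.3 -1.4]
```

Call:
jog_arm --increments "30 0 -30 0 0; 60 0 -64 0 0; 90 0 -64 0 0; 120 0 -64 0 0; 145 0 -64 0 0; 165 0 -64 0 0; 177 0 -64 0 0; 182 0 -64 0 0"

```text
time_s: 4.73
position: [0.6031, 0.2242, 0.0676]
eef_rot: [1.104, 1.568, -2.131]
contact_force: [-0.8, -0.1, 0.6]
width: 0.0
```

Run:
```python
from h import *
to([.604,.2245,.050],-.095)
```

```text
t 4.73 pos [0.6031 0.2242 0.0676] shift mm [17.6 -0.4 -0.9] twist 0.002 down [-0.002 -0.003 -1.   ] F [-0.8 -0.1  0.6]
```

Call:
jog_arm --increments "3 0 0 0 0; 6 0 0 0 0; 9 0 0 0 0; 11 0 0 0 0; 12.5 0 0 0 0; 13.5 0 0 0 0; 14 0 0 0 0; 14.5 0 0 0 0"

```text
time_s: 5.4
position: [0.6031, 0.2242, 0.0533]
eef_rot: [1.184, 1.568, -2.051]
contact_force: [0.3, 0.3, -0.8]
width: 0.0003
```

Call:
jog_arm --increments "0.5 0 0 0 0; 1 0 0 0 0; 1.5 0 0 0 0; 2 0 0 0 0; 2.5 0 0 0 0; 3 0 0 0 0; 3 0 0 0 0; 3 0 0 0 0"

```text
time_s: 6.07
position: [0.6032, 0.2242, 0.0503]
eef_rot: [1.181, 1.568, -2.053]
contact_force: [0.1, -1.4, 0.5]
width: -0.0001
```

Call:
jog_arm --increments "0.3 0 0 0 0; 0.6 0 0 0 0; 0.9 0 0 0 0; 1.2 0 0 0 0; 1.5 0 0 0 0; 1.5 0 0 0 0; 1.5 0 0 0 0; 1.5 0 0 0 0"

```text
time_s: 6.73
position: [0.6031, 0.2242, 0.0488]
eef_rot: [1.153, 1.568, -2.081]
contact_force: [1.1, 0.1, -0.4]
width: -0.0001
```

Call:
jog_arm --increments "0.3 0 0 0 0; 0.6 0 0 0 0; 0.9 0 0 0 0; 1.2 0 0 0 0; 1.5 0 0 0 0; 1.5 0 0 0 0; 1.5 0 0 0 0; 1.5 0 0 0 0"

```text
time_s: 7.4
position: [0.6031, 0.2242, 0.0473]
eef_rot: [1.172, 1.568, -2.063]
contact_force: [-0.4, 0.1, 0.0]
width: -0.0001
```

Call:
jog_arm --increments "0.2 0 0 0 0; 0.4 0 0 0 0; 0.6 0 0 0 0; 0.8 0 0 0 0; 1 0 0 0 0; 1 0 0 0 0; 1 0 0 0 0; 1 0 0 0 0"

```text
time_s: 8.07
position: [0.6031, 0.2242, 0.0463]
eef_rot: [1.153, 1.568, -2.081]
contact_force: [0.6, 0.3, -0.7]
width: 0.0002
```

Call:
jog_arm --increments "0.2 0 0 0 0; 0.4 0 0 0 0; 0.6 0 0 0 0; 0.8 0 0 0 0; 1 0 0 0 0; 1 0 0 0 0; 1 0 0 0 0; 1 0 0 0 0"

```text
time_s: 8.73
position: [0.6031, 0.2242, 0.0453]
eef_rot: [1.159, 1.568, -2.075]
contact_force: [0.5, 0.0, 0.3]
width: -0.0001
```

Call:
jog_arm --increments "0.2 0 0 0 0; 0.4 0 0 0 0; 0.6 0 0 0 0; 0.8 0 0 0 0; 1 0 0 0 0; 1 0 0 0 0; 1 0 0 0 0; 1 0 0 0 0"

```text
time_s: 9.4
position: [0.6032, 0.2242, 0.0452]
eef_rot: [1.346, 1.568, -1.889]
contact_force: [-1.3, -1.5, 7.7]
width: 0.0001
```

Call:
jog_arm --increments "1.2 0 0 0 0; 1.2 0 1 0 0; 1.2 0 3 0 0; 1.2 0 5 0 0; 1.2 0 7 0 0; 1.2 0 9 0 0; 1.2 0 11 0 0; 1.2 0 13 0 0"

```text
time_s: 10.07
position: [0.5924, 0.2258, 0.0452]
eef_rot: [2.943, 1.567, -0.292]
contact_force: [4.5, -0.8, 5.0]
width: -0.0001
```

Run:
```python
from h import *
p=cam('wrist','w3'); t=cam('top','t3')
a=cv2.resize(t['color'][120:200,215:285],None,fx=5,fy=5,interpolation=cv2.INTER_CUBIC)
b=p['color'][0:400,120:500]
cv2.imwrite('pics/c3.png',np.hstack([a,b]))
to([.604-.066,.2245+.0063,.0452],-.095)
print(readout.read_state()['eef_rot'])
```

```text
t 10.17 pos [0.5919 0.2258 0.0452] shift mm [-0.2  0.1 54.2] twist 0.001 down [ 0.003 -0.001 -1.   ] F [ 3.5 -0.9  6. ]
[ 2.8512  1.5674 -0.384 ]
```

View pics/c3.png

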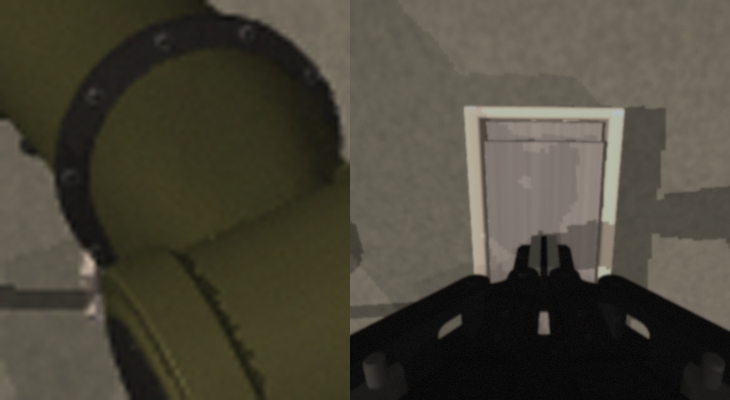

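The wrist crop shows the plate slid about 11 mm: its back edge is now at crop row 141, with plate 2 showing in rows 122–141 behind it. It moves with the fingers, so I'll continue with slightly more press.

Call:
jog_arm --increments "1.4 0 2 0 0; 1.4 0 4 0 0; 1.4 0 6 0 0; 1.4 0 8 0 0; 1.4 0 10 0 0; 1.4 0 12 0 0; 1.4 0 14 0 0; 1.4 0 16 0 0"

```text
time_s: 10.83
position: [0.5787, 0.2277, 0.0452]
eef_rot: [-2.996, 1.562, 0.052]
contact_force: [4.3, 0.1, 7.5]
width: 0.0002
```

Call:
jog_arm --increments "1.3 0 2 0 0; 1.3 0 4 0 0; 1.3 0 6 0 0; 1.3 0 8 0 0; 1.3 0 10 0 0; 1.3 0 12 0 0; 1.3 0 14 0 0; 1.3 0 16 0 0"

```text
time_s: 11.5
position: [0.5654, 0.2297, 0.0452]
eef_rot: [-2.887, 1.557, 0.16]
contact_force: [5.4, -0.8, 6.6]
width: -0.0
```

Run:
```python
from h import *
p=cam('wrist','w4')
g=p['color'].astype(int).max(2);print(g[85:200,300].tolist())
print(atz(p,(300,121),.045))
to([.604-.066,.2245+.0063,.0452],-.095)
```

```text
[142, 143, 143, 143, 143, 144, 144, 143, 144, 144, 144, 145, 145, 144, 143, 143, 143, 143, 144, 143, 144, 144, 144, 144, 144, 143, 144, 143, 143, 144, 144, 144, 144, 144, 144, 145, 145, 144, 145, 144, 144, 144, 144, 144, 143, 144, 144, 145, 145, 145, 144, 143, 138, 128, 115, 99, 108, 126, 137, 141, 143, 141, 142, 142, 143, 143, 140, 136, 131, 126, 126, 126, 126, 128, 127, 127, 127, 127, 127, 126, 127, 126, 126, 127, 127, 127, 128, 127, 128, 127, 127, 127, 128, 129, 131, 131, 131, 132, 134, 136, 138, 138, 138, 137, 134, 129, 126, 126, 126, 126, 127, 127, 127, 126, 126]
[0.6353 0.2297 0.045 ]
t 11.55 pos [0.565  0.2298 0.0452] shift mm [-0.4  1.5 26.9] twist 0.0 down [ 0.014  0.002 -1.   ] F [ 5.1 -0.8  7.2]
```

Call:
jog_arm --increments "1.3 0 3 0 0; 1.3 0 6 0 0; 1.25 0 10 0 0; 1.2 0 14 0 0; 1.2 0 18 0 0; 1.2 0 22 0 0; 1.2 0 26 0 0; 1.2 0 29 0 0"

```text
time_s: 12.22
position: [0.5389, 0.2332, 0.0452]
eef_rot: [-2.831, 1.551, 0.215]
contact_force: [6.1, -0.7, 7.7]
width: 0.0001
```

Run:
```python
from h import *
p=cam('wrist','w5')
g=p['color'].astype(int).max(2);c=g[85:230,300];e=[i+85 for i in range(1,144) if c[i]<c[i-1] and c[i]<=c[i+1] and c[i]<118];print(e,g[135:215,300].tolist())
for r in e: print(r,atz(p,(300,r),.045))
to([.508,.2335,.0452],-.095)
```

```text
[140] [141, 133, 131, 128, 122, 111, 114, 128, 138, 141, 143, 142, 141, 142, 143, 142, 142, 141, 141, 135, 129, 126, 126, 126, 126, 126, 125, 127, 125, 127, 126, 127, 127, 127, 126, 127, 127, 127, 127, 128, 126, 127, 127, 129, 134, 140, 142, 143, 143, 142, 144, 142, 142, 141, 143, 141, 136, 130, 127, 126, 126, 126, 127, 127, 127, 126, 126, 127, 126, 126, 126, 127, 127, 127, 126, 127, 126, 127, 126, 125]
140 [0.5996 0.2342 0.045 ]
t 12.27 pos [0.5382 0.2333 0.0452] shift mm [-0.6  2.7 30.1] twist 0.0 down [ 0.019  0.004 -1.   ] F [ 4.6 -0.4  7.9]
```

Call:
jog_arm --increments "-2 0 0 0 0; -5 0 0 0 0; -10 0 0 0 20; -20 0 0 0 40; -30 0 10 0 60; -40 0 25 0 74; -40 0 40 0 74; -40 0 49 0 74"

```text
time_s: 12.93
position: [0.4867, 0.2383, 0.0855]
eef_rot: [-2.806, 1.551, 0.241]
contact_force: [-1.2, -0.2, -0.2]
width: 0.0722
```

Run:
```python
from h import *
p=cam('wrist','w6')
to([.4896,.2354,.025],-.095)
for X in((.4447,.2395,.045),(.594,.2255,.045),(.5095,.2335,.045)): print(proj(p,X))
```

```text
t 12.98 pos [0.4852 0.2384 0.0851] shift mm [60.1  2.9 -3.6] twist 0.002 down [ 0.018  0.004 -1.   ] F [-2.6 -0.7 -1.4]
[317.4232 279.5204]
[318.2491  55.0972]
[317.6277 193.3413]
```

View pics/w6.png

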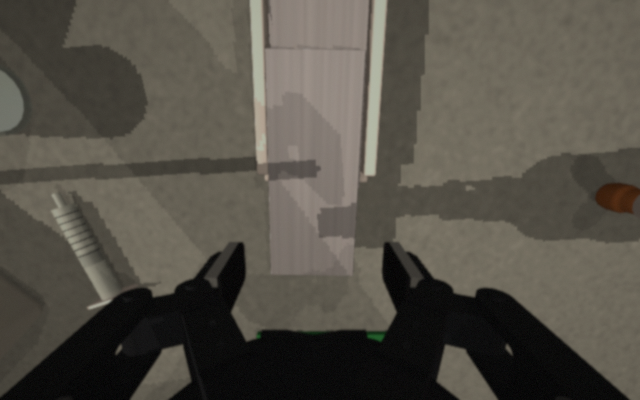

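The wrist view shows the plate sticking out flat. Its front edge is at row 275 (cols 270–353), its back edge at row 48 (265–365), and the rack cheeks end at about row 176. The fingers straddle it at cols 240 and 387, nearly centred, with about 0.014 rad of twist to correct.

Call:
jog_arm --increments "2 -0.3 -2 0.01 74; 10 -0.5 -4 0.014 74; 20 -0.5 -4 0.014 74; 30 -0.5 -4 0.014 74; 40 -0.5 -4 0.014 74; 50 -0.5 -4 0.014 74; 57 -0.5 -4 0.014 74; 60 -0.5 -4 0.014 74"

```text
time_s: 13.65
position: [0.4897, 0.2384, 0.0234]
eef_rot: [-2.835, 1.555, 0.2]
contact_force: [0.3, -0.2, -0.8]
width: 0.0741
```

Run:
```python
from h import *
p=cam('wrist','w7')
to([.4896,.2388,.025],-.108)
```

```text
t 13.7 pos [0.4897 0.2385 0.0235] shift mm [-1.5 -0.3  0.1] twist 0.001 down [ 0.016  0.003 -1.   ] F [ 0.9 -0.9  0.2]
```

View pics/w7.png

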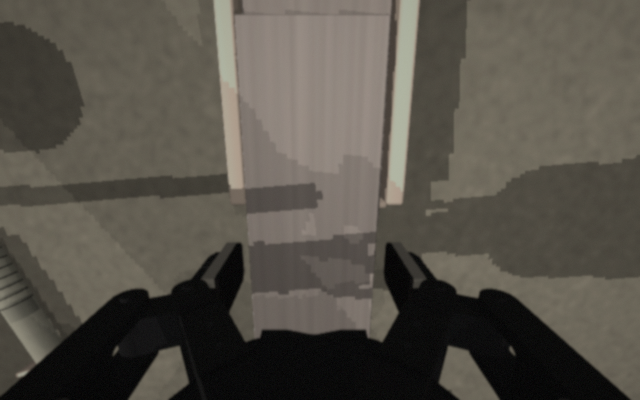

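The fingers straddle the plate beyond the rack front: inner faces at cols 242 and 387, plate edges at 249 and 376, so it sits about 1 mm left of centre. I'll shift slightly, raise 2 mm and close.

Call:
jog_arm --increments "-2 -0.8 0 0 74; -2 -0.8 0 0 70; -2 -0.8 0 0 66; -2 -0.8 0 0 62; -2 -0.8 0 0 56; -2 -0.8 0 0 52; -2 -0.8 0 0 50; -2 -0.8 0 0 50" --newtons 90

```text
time_s: 14.37
position: [0.49, 0.2393, 0.0264]
eef_rot: [-2.833, 1.554, 0.202]
contact_force: [-2.7, -0.5, 5.9]
width: 0.0572
```

Call:
jog_arm --increments "0 0 0 0 50; 0 0 0 0 50; 0 0 0 0 50; 0 0 0 0 50; -0.5 0 0 0 50; -1 0 0 0 50; -1.5 0 0 0 50; -2 0 0 0 50"

```text
time_s: 15.03
position: [0.4896, 0.2391, 0.028]
eef_rot: [-2.845, 1.555, 0.19]
contact_force: [0.2, -0.2, -3.9]
width: 0.0571
```

Run:
```python
from h import *
p=cam('wrist','w8')
to([.4896,.2388,.1],-.108)
cv2.imwrite('pics/c8.png',cv2.resize(p['color'][180:340,200:440],None,fx=3,fy=3,interpolation=cv2.INTER_CUBIC))
print(readout.read_state()['width'])
```

```text
t 15.08 pos [0.4896 0.2391 0.0281] shift mm [-71.9  -0.   -1.1] twist 0.001 down [ 0.016  0.003 -1.   ] F [ 0.  -0.3 -4.1]
0.05693048353109092
```

View pics/c8.png

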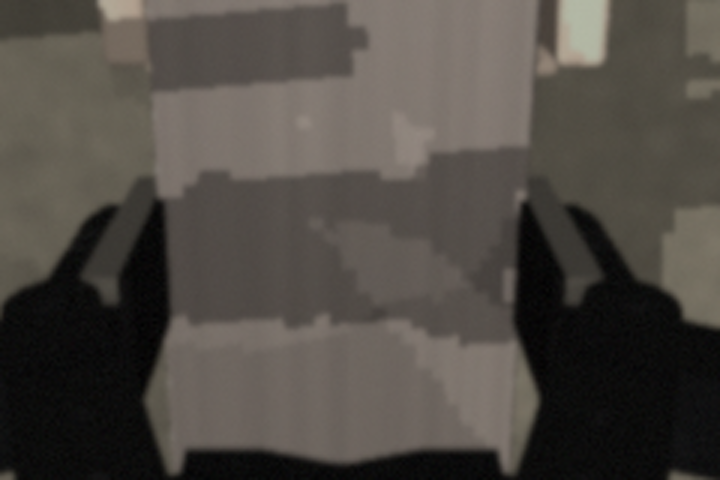

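The crop shows both pads against the plate's edges (crop cols 165 and 520). The wrist carries −4.1 N, which is the plate's weight. I'll lift further.

Call:
jog_arm --increments "-2 0 0 0 50; -5 0 0 0 50; -9 0 0 0 50; -14 0 0 0 50; -22 0 0 0 50; -32 0 0 0 50; -44 0 0 0 50; -56 0 0 0 50"

```text
time_s: 15.75
position: [0.4887, 0.239, 0.0854]
eef_rot: [-2.837, 1.554, 0.197]
contact_force: [1.0, 0.4, -3.4]
width: 0.0571
```

Run:
```python
from h import *
p=cam('wrist','w9');s=cam('side','s9')
to([.50,-.19,.12],-.097)
print(readout.read_state()['width'])
cv2.imwrite('pics/c9.png',np.hstack([cv2.resize(s['color'][170:320,150:330],(480,400),interpolation=cv2.INTER_CUBIC),p['color'][:,160:480]]))
```

```text
t 15.85 pos [0.49   0.2397 0.0866] shift mm [-35.4 425.9 -56.5] twist -0.01 down [ 0.02   0.005 -1.   ] F [ 0.3 -0.3 -4.5]
0.05669658772340039
```

View pics/c9.png

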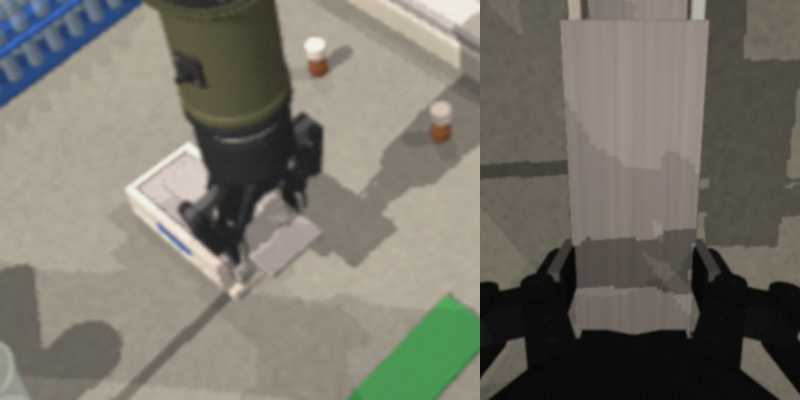

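The side view shows the plate raised and held level over the rack. The wrist view shows it straight in the jaws, back edge at row 20, edges vertical. I'll carry it over to the bed.

Call:
jog_arm --increments "-10 5 0 0 50; -20 20 -3 0 50; -30 45 -6 0 50; -35 75 -10 0 50; -35 108 -14 -0.01 50; -35 141 -18 -0.01 50; -35 174 -22 -0.01 50; -35 200 -26 -0.01 50"

```text
time_s: 16.52
position: [0.4929, 0.0344, 0.1209]
eef_rot: [-2.861, 1.552, 0.182]
contact_force: [0.1, 0.4, -4.0]
width: 0.0571
```

Run:
```python
from h import *
to([.525,-.195,.11],-.095)
```

```text
t 16.52 pos [0.4929 0.0344 0.1209] shift mm [ 10.7 225.2 -54.4] twist -0.004 down [ 0.019  0.003 -1.   ] F [ 0.1  0.4 -4. ]
```

Call:
jog_arm --increments "0 25 -8 -0.004 50; 0 58 -16 -0.004 50; 0 91 -24 -0.004 50; 0 124 -32 -0.004 50; 0 157 -40 -0.004 50; 3 187 -47 -0.004 50; 6 212 -54 -0.004 50; 8 225 -54 -0.004 50"

```text
time_s: 17.18
position: [0.5243, -0.1997, 0.1126]
eef_rot: [-2.971, 1.552, 0.071]
contact_force: [-0.1, -0.5, -3.9]
width: 0.0571
```

Run:
```python
from h import *
p=cam('wrist','w10')
for z in(.062,.066): print(proj(p,[.469,-.19,z]))
to([.525,-.195,.053],-.095)
```

```text
[308.1527 288.7085]
[308.0519 291.6326]
t 17.23 pos [ 0.5231 -0.2012  0.112 ] shift mm [59.  -6.2 -0.3] twist -0.006 down [ 0.017  0.001 -1.   ] F [-0.6 -2.9 -4.9]
```

View pics/w10.png

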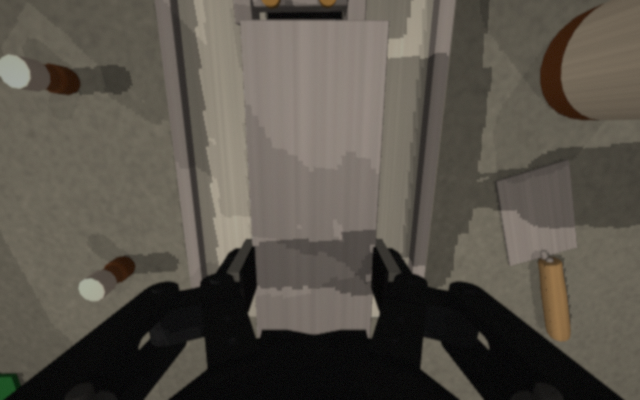

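The wrist view shows the plate over the bed, far edge at row 20 (cols 243–388). The bed's far end is visible at row 14 (cols ~262–345), so the plate sits about 5–6 mm to the right. I'll correct that and measure numerically.

Call:
jog_arm --increments "2 -1 0 0 50; 5 -3 0 0 50; 9 -5 0 -0.004 50; 14 -6 0 -0.004 50; 19 -6 0 -0.004 50; 23 -6 0 -0.004 50; 25 -6 0 -0.004 50; 25 -6 0 -0.004 50"

```text
time_s: 17.9
position: [0.5238, -0.1949, 0.0864]
eef_rot: [-2.983, 1.555, 0.062]
contact_force: [-0.2, -0.2, -3.1]
width: 0.0576
```

Run:
```python
from h import *
p=cam('wrist','w11')
g=p['color'].astype(int).max(2)
for r in(4,8,12,16,20,24): print(r,g[r,225:405:3].tolist())
print('L',[ (r,g[r,150:250:2].tolist()) for r in(60,200)]);print('R',[(r,g[r,370:470:2].tolist()) for r in(60,200)])
to([.525,-.195,.053],-.095)
for X in((.60,0),(.63,0)):
    pass
u=np.array([np.cos(-.095),np.sin(-.095)])
for d in(0,165,175,180): print(d,proj(p,[*(np.array([.469,-.19])+u*d/1000),.066]))
```

```text
4 [134, 126, 124, 115, 71, 48, 47, 47, 47, 49, 51, 52, 110, 127, 94, 18, 10, 11, 9, 4, 11, 7, 10, 9, 13, 11, 10, 14, 14, 12, 13, 15, 13, 16, 12, 14, 13, 16, 12, 17, 14, 15, 16, 18, 68, 69, 49, 47, 47, 47, 48, 68, 101, 109, 110, 111, 109, 111, 111, 110]
8 [134, 131, 124, 122, 122, 110, 67, 52, 49, 53, 55, 61, 112, 123, 108, 20, 12, 6, 8, 7, 12, 9, 11, 11, 14, 17, 14, 13, 14, 14, 13, 16, 13, 17, 14, 15, 12, 14, 15, 14, 14, 16, 13, 19, 77, 74, 74, 81, 81, 83, 94, 110, 109, 107, 110, 111, 109, 112, 111, 112]
12 [134, 132, 125, 124, 122, 124, 124, 124, 122, 125, 128, 126, 121, 93, 76, 25, 12, 8, 9, 10, 8, 11, 7, 12, 15, 13, 13, 11, 12, 12, 16, 13, 16, 12, 16, 9, 15, 17, 19, 18, 18, 16, 14, 22, 85, 98, 100, 111, 111, 112, 110, 110, 108, 109, 112, 112, 110, 113, 111, 110]
16 [134, 133, 126, 125, 122, 123, 124, 125, 123, 126, 128, 126, 123, 98, 88, 34, 11, 10, 14, 8, 14, 12, 13, 14, 16, 15, 14, 17, 15, 13, 11, 14, 11, 13, 15, 13, 16, 18, 19, 15, 16, 18, 19, 16, 86, 99, 100, 112, 112, 112, 142, 154, 113, 111, 118, 118, 116, 112, 111, 111]
20 [136, 134, 128, 125, 123, 123, 120, 122, 122, 122, 
[... 1057 characters left out ...]
140, 137, 138, 138, 136, 138, 139, 120, 115, 113, 115, 117, 114, 115, 113, 114, 113, 112, 113, 113, 115, 116, 116, 115, 117, 118, 116, 113, 113, 114, 114, 113, 113, 112, 111, 107, 93, 84, 80, 77, 78, 80, 81, 81, 91, 118, 124, 126, 127]), (200, [119, 119, 121, 118, 104, 115, 117, 117, 116, 117, 118, 119, 117, 117, 117, 121, 120, 120, 117, 119, 120, 117, 118, 117, 117, 114, 115, 117, 111, 96, 89, 81, 78, 56, 46, 59, 81, 117, 118, 116, 116, 119, 117, 109, 85, 77, 75, 72, 72, 74])]
t 17.95 pos [ 0.524  -0.195   0.0867] shift mm [33.7 -0.  -0.4] twist -0.002 down [ 0.017  0.001 -1.   ] F [ 0.2  0.6 -3.7]
0 [314.1218 312.2964]
165 [313.8153  41.4895]
175 [313.7909  19.9252]
180 [313.7783   8.8504]
```

Call:
jog_arm --increments "3 0 0 -0.005 50; 7 0 0 -0.01 50; 11 0 0 -0.01 50; 15 0 0 -0.01 50; 19 0 0 -0.01 50; 22 0 0 -0.01 50; 24 0 0 -0.01 50; 25 0 0 -0.01 50"

```text
time_s: 18.62
position: [0.5243, -0.1949, 0.0613]
eef_rot: [-2.989, 1.555, 0.066]
contact_force: [0.1, -0.7, -3.7]
width: 0.0572
```

Run:
```python
from h import *
p=cam('wrist','w12')
g=p['color'].astype(int).max(2)
print([(r,g[r,314]) for r in range(0,40,2)])
for r in(30,60,100,140): print(r,'L',g[r,225:262].tolist(),'R',g[r,366:406].tolist())
to([.525,-.195,.053],-.095); print(readout.read_state()['width'])
```

```text
[(0, np.int64(14)), (2, np.int64(13)), (4, np.int64(18)), (6, np.int64(16)), (8, np.int64(15)), (10, np.int64(17)), (12, np.int64(15)), (14, np.int64(16)), (16, np.int64(15)), (18, np.int64(33)), (20, np.int64(99)), (22, np.int64(128)), (24, np.int64(130)), (26, np.int64(131)), (28, np.int64(131)), (30, np.int64(131)), (32, np.int64(130)), (34, np.int64(130)), (36, np.int64(130)), (38, np.int64(130))]
30 L [120, 118, 118, 118, 118, 118, 119, 121, 121, 120, 120, 120, 122, 120, 119, 118, 123, 127, 126, 126, 127, 128, 128, 128, 128, 128, 127, 126, 126, 125, 126, 126, 126, 126, 125, 127, 127] R [131, 132, 135, 136, 135, 134, 133, 132, 132, 132, 132, 132, 132, 132, 131, 130, 130, 130, 132, 134, 132, 126, 125, 140, 151, 152, 153, 150, 152, 154, 154, 153, 154, 153, 155, 156, 156, 156, 154, 152]
60 L [142, 141, 135, 132, 131, 130, 130, 132, 133, 135, 134, 133, 132, 133, 135, 134, 133, 130, 128, 128, 129, 127, 128, 129, 130, 131, 129, 129, 129, 128, 126, 127, 125, 127, 127, 128, 128] R [136, 136, 138, 135, 136, 135, 136, 133, 133, 132, 134, 133, 132, 133, 131, 132, 134, 135, 134, 127, 114, 10
[... 325 characters left out ...]
4, 133, 133, 133, 131, 131, 132, 134, 133, 130, 118, 107, 108, 110, 110, 111, 111, 111, 110, 110, 110, 110, 109, 110, 112, 110, 111, 110, 108, 110, 111, 111, 109]
140 L [136, 137, 139, 138, 141, 140, 141, 140, 139, 137, 138, 137, 140, 140, 140, 138, 138, 136, 138, 139, 136, 126, 119, 116, 115, 115, 116, 117, 117, 117, 116, 115, 115, 112, 114, 113, 113] R [138, 136, 134, 134, 134, 132, 132, 132, 131, 131, 132, 133, 133, 134, 128, 113, 104, 108, 110, 111, 111, 111, 111, 111, 111, 110, 111, 110, 111, 110, 111, 110, 110, 111, 111, 112, 111, 111, 111, 110]
t 18.67 pos [ 0.5243 -0.1949  0.0613] shift mm [ 8.3  0.  -0.6] twist 0.008 down [ 0.016  0.001 -1.   ] F [ 0.3 -0.1 -4.5]
0.05691997809531528
```

Call:
jog_arm --increments "0.6 0 0 0 50; 1.2 0 0 0 50; 1.8 0 0 0 50; 2.4 0 0 0 50; 3 0 0 0 50; 3.6 0 0 0 50; 4 0 0 0 50; 4 0 0 0 50"

```text
time_s: 19.33
position: [0.5243, -0.1949, 0.0573]
eef_rot: [-2.989, 1.555, 0.066]
contact_force: [-0.1, 0.5, -4.4]
width: 0.057
```

Call:
jog_arm --increments "0.3 0 0 0 50; 0.6 0 0 0 50; 0.9 0 0 0 50; 1.2 0 0 0 50; 1.5 0 0 0 50; 1.5 0 0 0 50; 1.5 0 0 0 50; 1.5 0 0 0 50"

```text
time_s: 20.0
position: [0.5243, -0.1949, 0.0557]
eef_rot: [-2.986, 1.555, 0.069]
contact_force: [-0.7, -0.0, -3.8]
width: 0.0571
```

Call:
jog_arm --increments "0.3 0 0 0 50; 0.6 0 0 0 50; 0.9 0 0 0 50; 1.2 0 0 0 50; 1.5 0 0 0 50; 1.5 0 0 0 50; 1.5 0 0 0 50; 1.5 0 0 0 50"

```text
time_s: 20.67
position: [0.5244, -0.1949, 0.0542]
eef_rot: [-2.988, 1.555, 0.066]
contact_force: [0.1, -0.4, -4.5]
width: 0.057
```

Call:
jog_arm --increments "0.2 0 0 0 50; 0.4 0 0 0 50; 0.6 0 0 0 50; 0.8 0 0 0 50; 1 0 0 0 50; 1 0 0 0 50; 1 0 0 0 50; 1 0 0 0 50"

```text
time_s: 21.33
position: [0.5244, -0.1949, 0.0533]
eef_rot: [-2.989, 1.555, 0.066]
contact_force: [0.4, -0.4, -4.5]
width: 0.0572
```

Call:
jog_arm --increments "0.2 0 0 0 50; 0.4 0 0 0 50; 0.6 0 0 0 50; 0.8 0 0 0 50; 1 0 0 0 50; 1 0 0 0 50; 1 0 0 0 50; 1 0 0 0 50"

```text
time_s: 22.0
position: [0.5244, -0.1949, 0.0523]
eef_rot: [-2.988, 1.555, 0.066]
contact_force: [0.6, 0.1, -4.4]
width: 0.0568
```

Call:
jog_arm --increments "0.2 0 0 0 50; 0.4 0 0 0 50; 0.6 0 0 0 50; 0.8 0 0 0 50; 1 0 0 0 50; 1 0 0 0 50; 1 0 0 0 50; 1 0 0 0 50"

```text
time_s: 22.67
position: [0.5244, -0.1949, 0.0513]
eef_rot: [-2.988, 1.555, 0.067]
contact_force: [0.0, 0.1, -4.2]
width: 0.057
```

Call:
jog_arm --increments "0.2 0 0 0 50; 0.4 0 0 0 50; 0.6 0 0 0 50; 0.8 0 0 0 50; 1 0 0 0 50; 1 0 0 0 50; 1 0 0 0 50; 1 0 0 0 50"

```text
time_s: 23.33
position: [0.5244, -0.1949, 0.0503]
eef_rot: [-2.99, 1.555, 0.064]
contact_force: [-0.6, 0.3, -3.3]
width: 0.0572
```

Call:
jog_arm --increments "0.2 0 0 0 50; 0.4 0 0 0 50; 0.6 0 0 0 50; 0.8 0 0 0 50; 1 0 0 0 50; 1 0 0 0 50; 1 0 0 0 50; 1 0 0 0 50"

```text
time_s: 24.0
position: [0.5245, -0.195, 0.0495]
eef_rot: [-3.0, 1.555, 0.055]
contact_force: [-2.2, -0.1, 2.3]
width: 0.0569
```

Call:
jog_arm --increments "0.3 0 0 0 50; 0.6 0 0 0 50; 0.8 0 0 0 50; 0.8 0 0 0 50; 0.8 0 0 0 50; 0.8 0 0 0 50; 0.8 0 0 0 50; 0.8 0 0 0 50"

```text
time_s: 24.67
position: [0.5245, -0.1949, 0.0494]
eef_rot: [-3.023, 1.554, 0.031]
contact_force: [-4.3, 1.4, 10.9]
width: 0.0572
```

Call:
jog_arm --increments "0 0 0 0 60; 0 0 0 0 64; 0 0 0 0 67; 0 0 0 0 68; 0 0 0 0 68; 0 0 0 0 68; 0 0 0 0 68; 0 0 0 0 68" --newtons 20

```text
time_s: 25.33
position: [0.5246, -0.1949, 0.0494]
eef_rot: [-3.022, 1.554, 0.033]
contact_force: [-0.6, -0.0, 0.3]
width: 0.068
```

Run:
```python
from h import *
p=cam('wrist','w13')
g=p['color'].astype(int).max(2)
print([(r,int(g[r,314])) for r in range(0,60,2)])
for r in(40,60,140,200): print(r,'L',g[r,225:262].tolist(),'R',g[r,366:406].tolist())
to([.525,-.195,.053],-.095)
for z in(.0685,): print(atz(p,(314,20),z))
```

```text
[(0, 18), (2, 16), (4, 12), (6, 16), (8, 15), (10, 17), (12, 15), (14, 14), (16, 21), (18, 75), (20, 121), (22, 127), (24, 127), (26, 127), (28, 127), (30, 127), (32, 129), (34, 128), (36, 129), (38, 129), (40, 128), (42, 128), (44, 129), (46, 128), (48, 129), (50, 130), (52, 128), (54, 129), (56, 130), (58, 128)]
40 L [141, 134, 124, 121, 119, 121, 123, 124, 125, 127, 128, 127, 128, 130, 129, 127, 124, 125, 126, 124, 124, 126, 126, 126, 126, 125, 124, 124, 123, 123, 123, 124, 124, 124, 124, 126, 125] R [129, 131, 132, 132, 132, 132, 131, 131, 130, 130, 129, 128, 129, 129, 129, 127, 127, 128, 130, 130, 129, 123, 110, 104, 105, 105, 106, 106, 106, 106, 104, 104, 104, 104, 105, 105, 106, 106, 105, 105]
60 L [144, 146, 148, 147, 144, 135, 131, 131, 131, 131, 131, 130, 129, 129, 129, 128, 124, 125, 123, 125, 124, 127, 125, 127, 128, 127, 127, 127, 126, 125, 123, 123, 123, 125, 124, 124, 125] R [132, 132, 134, 134, 132, 132, 131, 131, 127, 129, 130, 130, 130, 129, 129, 128, 128, 129, 131, 129, 119, 106, 105, 108, 106, 108, 107, 106, 107, 106, 106, 105, 106, 106, 106, 107, 106, 107, 106, 1
[... 241 characters left out ...]
9, 127, 128, 129, 130, 132, 129, 119, 107, 105, 109, 109, 108, 108, 108, 107, 109, 107, 108, 108, 109, 109, 108, 107, 107, 107, 107, 107, 106, 106, 107, 106]
200 L [138, 138, 139, 140, 140, 142, 146, 148, 149, 151, 151, 148, 147, 142, 139, 137, 136, 136, 136, 136, 137, 138, 137, 132, 123, 113, 111, 110, 110, 111, 111, 112, 111, 111, 110, 108, 109] R [114, 115, 113, 113, 113, 112, 111, 113, 114, 115, 113, 106, 99, 104, 108, 109, 108, 108, 108, 108, 108, 107, 108, 108, 108, 108, 107, 107, 106, 108, 107, 107, 108, 108, 108, 108, 108, 109, 108, 112]
t 25.38 pos [ 0.5245 -0.195   0.0494] shift mm [-3.6 -0.  -0.5] twist 0.008 down [ 0.017  0.001 -1.   ] F [-0.5 -0.3 -0.6]
[ 0.6316 -0.2045  0.0685]
```

Call:
jog_arm --increments "0 0 0 0 66; 0 0 0 0 62; 0 0 0 0 58; 0 0 0 0 54; 0 0 0 0 52; 0 0 0 0 52; 0 0 0 0 52; 0 0 0 0 52" --newtons 25

```text
time_s: 26.05
position: [0.5246, -0.195, 0.0497]
eef_rot: [-3.032, 1.554, 0.022]
contact_force: [-1.8, 0.8, 5.7]
width: 0.0592
```

Call:
jog_arm --increments "0 0 1 0 52; 0 0 2 0 52; 0 0 3 0 52; -0.1 0 4 0 52; -0.1 0 5 0 52; -0.1 0 6 0 52; -0.1 0 7 0 52; -0.1 0 8 0 52"

```text
time_s: 26.72
position: [0.5167, -0.1943, 0.0497]
eef_rot: [-3.036, 1.554, 0.018]
contact_force: [2.3, -0.0, 1.8]
width: 0.0594
```

Call:
jog_arm --increments "0 0 0.6 0 52; 0 0 1.2 0 52; 0 0 1.8 0 52; 0 0 2.4 0 52; 0 0 3 0 52; 0 0 3 0 52; 0 0 3 0 52; 0 0 3 0 52"

```text
time_s: 27.38
position: [0.5136, -0.194, 0.0497]
eef_rot: [-3.036, 1.554, 0.018]
contact_force: [1.3, 0.2, 2.1]
width: 0.059
```

Call:
jog_arm --increments "0 0 0.4 0 52; 0 0 0.8 0 52; 0 0 1.2 0 52; 0 0 1.4 0 52; 0 0 1.4 0 52; 0 0 1.4 0 52; 0 0 1.4 0 52; 0 0 1.4 0 52"

```text
time_s: 28.05
position: [0.5122, -0.1939, 0.0497]
eef_rot: [-3.04, 1.554, 0.015]
contact_force: [2.2, -0.2, 2.1]
width: 0.059
```

Call:
jog_arm --increments "0 0 0.3 0 52; 0 0 0.6 0 52; 0 0 0.9 0 52; 0 0 1 0 52; 0 0 1 0 52; 0 0 1 0 52; 0 0 1 0 52; 0 0 1 0 52"

```text
time_s: 28.72
position: [0.5112, -0.1938, 0.0497]
eef_rot: [-3.038, 1.554, 0.017]
contact_force: [2.0, -0.6, 1.5]
width: 0.0592
```

Call:
jog_arm --increments "0 0 0.3 0 52; 0 0 0.6 0 52; 0 0 0.9 0 52; 0 0 1 0 52; 0 0 1 0 52; 0 0 1 0 52; 0 0 1 0 52; 0 0 1 0 52"

```text
time_s: 29.38
position: [0.511, -0.1938, 0.0497]
eef_rot: [-3.044, 1.552, 0.01]
contact_force: [4.9, -1.1, -0.2]
width: 0.0589
```

Call:
jog_arm --increments "0 0 0.4 0 52; 0 0 0.8 0 52; 0 0 1.2 0 52; 0 0 1.4 0 52; 0 0 1.4 0 52; 0 0 1.4 0 52; 0 0 1.4 0 52; 0 0 1.4 0 52"

```text
time_s: 30.05
position: [0.5109, -0.1938, 0.0498]
eef_rot: [-3.05, 1.55, 0.004]
contact_force: [8.1, -1.1, -3.3]
width: 0.059
```

Run:
```python
from h import *
p=cam('wrist','w14')
g=p['color'].astype(int).max(2)
print([(r,int(g[r,314])) for r in range(0,60,2)])
for z in(.0685,): print(atz(p,(314,18.5),z))
to([.525,-.195,.053],-.095)
```

```text
[(0, 14), (2, 13), (4, 11), (6, 18), (8, 15), (10, 18), (12, 14), (14, 14), (16, 14), (18, 51), (20, 112), (22, 127), (24, 127), (26, 127), (28, 127), (30, 128), (32, 127), (34, 129), (36, 127), (38, 128), (40, 128), (42, 128), (44, 128), (46, 128), (48, 129), (50, 127), (52, 129), (54, 128), (56, 129), (58, 128)]
[ 0.6187 -0.2034  0.0685]
t 30.1 pos [ 0.5109 -0.1938  0.0497] shift mm [ -3.    0.  -14.2] twist 0.008 down [ 0.021  0.    -1.   ] F [ 8.  -0.5 -3.2]
```

Call:
jog_arm --increments "0 0 0 0 60; 0 0 0 0 63; 0 0 0 0 66; 0 0 0 0 70; 0 0 0 0 74; 0 0 0 0 76; 0 0 0 0 76; 0 0 0 0 76"

```text
time_s: 30.77
position: [0.5108, -0.1938, 0.0497]
eef_rot: [-3.049, 1.55, 0.005]
contact_force: [0.1, 0.7, 0.3]
width: 0.076
```

Call:
jog_arm --increments "-3 0 0 0 76; -8 0 0 0 76; -16 0 0 0 76; -30 0 0 0 76; -50 0 0 0 76; -75 0 0 0 76; -100 0 0 0 76; -130 0 0 0 76"

```text
time_s: 31.43
position: [0.5075, -0.1935, 0.181]
eef_rot: [-3.021, 1.551, 0.034]
contact_force: [0.6, 0.0, -0.1]
width: 0.0759
```

Run:
```python
from h import *
p=cam('wrist','w15')
to([.525,-.195,.053],-.095)
cv2.imwrite('pics/c15.png',cv2.resize(p['color'][0:240,180:480],None,fx=2.5,fy=2.5,interpolation=cv2.INTER_CUBIC))
print(proj(p,[.469,-.19,.0625]))
```

```text
t 31.48 pos [ 0.5103 -0.1941  0.1872] shift mm [134.5  -0.4 -10.9] twist 0.008 down [ 0.028 -0.003 -1.   ] F [1.8 0.1 4.1]
[313.3107 235.217 ]
```

View pics/c15.png

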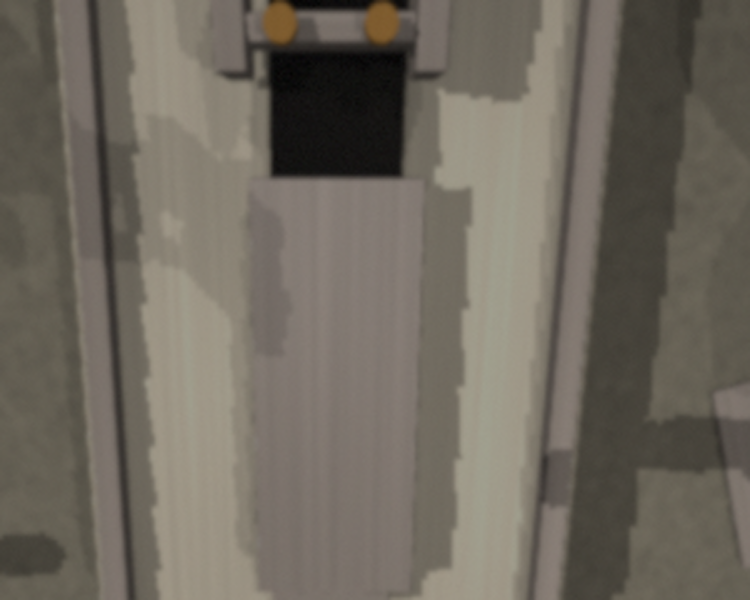

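The final crop shows the plate centred on the bed: plate cols 250–424 and bed cols 271–403, both with middle 337. Its far edge is level at row 178, and the blade is untouched. One numeric check of the near end and the lower stack remains.

Run:
```python
from h import *
im=cv2.imread('pics/w15.png').astype(int)
g=im.max(2)
for c in(300,314,328): print(c,g[222:262,c].tolist())
p=cam('wrist')
for z in(.0685,): print('far',atz(p,(314.8,71.2),z),'stop proj',proj(p,[.469,-.19,.0625]))
g2=p['color'].astype(int).max(2)
for c in(300,328): print([ (r,int(g2[r,c])) for r in range(60,84,1)])
print(g2[222:262,314].tolist())
to([.5,-.19,.2],-.095)
for t in('plate_top','stop'):
    for d in viewer.spot_point(p,t)[:1]: print(t,d['pixel'],d['score'],atz(p,d['pixel'],.0625))
```

```text
300 [119, 120, 120, 120, 119, 120, 120, 119, 119, 120, 120, 120, 120, 118, 119, 117, 120, 122, 121, 122, 122, 122, 122, 128, 137, 150, 154, 155, 155, 155, 155, 154, 155, 155, 155, 154, 155, 153, 149, 132]
314 [119, 120, 121, 120, 119, 120, 119, 120, 120, 120, 120, 120, 121, 121, 122, 122, 123, 122, 123, 122, 121, 122, 123, 125, 130, 136, 141, 143, 144, 144, 144, 144, 144, 144, 146, 144, 145, 145, 140, 127]
328 [124, 124, 125, 123, 122, 123, 123, 123, 122, 122, 123, 123, 123, 122, 120, 119, 121, 122, 122, 122, 121, 122, 123, 124, 128, 138, 150, 154, 155, 155, 156, 155, 155, 154, 155, 154, 154, 154, 146, 130]
far [ 0.6236 -0.2054  0.0685] stop proj [312.646  236.7462]
[(60, 20), (61, 18), (62, 17), (63, 21), (64, 20), (65, 18), (66, 16), (67, 22), (68, 19), (69, 19), (70, 20), (71, 20), (72, 17), (73, 20), (74, 21), (75, 23), (76, 49), (77, 87), (78, 118), (79, 130), (80, 133), (81, 134), (82, 135), (83, 134)]
[(60, 22), (61, 20), (62, 20), (63, 23), (64, 22), (65, 21), (66, 20), (67, 23), (68, 21), (69, 19), (70, 22), (71, 20), (72, 22), (73, 20), (74, 20), (75, 26), (76, 49), (77, 90), (78, 120), (79, 131), (80, 133), (81, 132), (82, 133), (83, 133)]
[121, 123, 122, 122, 122, 123, 121, 124, 122, 123, 122, 122, 122, 123, 122, 119, 119, 121, 123, 124, 123, 124, 123, 122, 122, 126, 132, 140, 145, 145, 145, 145, 145, 146, 146, 145, 147, 146, 146, 142]
t 31.53 pos [ 0.5106 -0.1942  0.1851] shift mm [-15.3  -3.3  10.5] twist 0.008 down [ 0.029 -0.003 -1.   ] F [ 1.2  0.6 -0.5]
plate_top [312.4, 159.8] 0.81 [ 0.5471 -0.1966  0.0625]
stop [312.3, 234.2] 0.67 [ 0.4718 -0.1899  0.0625]
```

Run:
```python
from h import *
from workcell import close_job
t=cam('top','t_end');a=cv2.imread('pics/top0.png').astype(int);b=t['color'].astype(int)
A,B=a.max(2),b.max(2)
print('front edge before/after',[A[178:190,c].tolist() for c in(240,248)],[B[178:190,c].tolist() for c in(240,248)])
print('back edge',A[128:138,250].tolist(),B[128:138,250].tolist())
s=readout.read_state();print(s['contact_force'],s['width'],s['qd'])
print(close_job())
```

```text
front edge before/after [[87, 123, 124, 120, 60, 66, 89, 94, 93, 90, 90, 93], [124, 125, 125, 126, 126, 66, 74, 99, 101, 96, 94, 91]] [[75, 84, 139, 134, 72, 76, 101, 106, 106, 104, 103, 107], [121, 124, 124, 124, 108, 66, 72, 97, 99, 94, 92, 91]]
back edge [83, 93, 146, 163, 79, 125, 125, 124, 125, 127] [97, 105, 164, 184, 90, 137, 123, 125, 124, 123]
[ 0.0417  0.1898 -0.6134] 0.0760353587429428 [-0.0046  0.025   0.0057  0.0168  0.0025 -0.0027  0.0003]
the job is handed in; nothing more can be done
None
```

The top steel plate is loaded on the vacuum bed, home against the end stop and released. I handed the job in at about 31.6 s; the hand-in gives no verdict.

- **Slide-out:** I dragged the plate out about 65 mm with the shut fingertips. The wrist read 5–8 N of press at the end of each move, below the 9 N you gave. The plate followed the fingers without slipping.
- **Loading:** I took the plate by its long edges, laid it flat, let go so it could settle, then re-gripped lightly. I pushed it about 13.6 mm back until it stopped moving against the stop, at about 8 N.

**Last checks:**
- **Position:** The plate's middle is about 75.6 mm from the stop by camera, against 75 mm nominal. The far end is centred on the bed within about 1 mm and looks square. The blade showed in place.
- **Lower plates:** In the top view, the stack's front and back edges are within about a pixel (3 mm) of where they started.
- **Robot:** The gripper is well clear, touching nothing.

**Disagreements and limits:**
- **Bed height:** First camera estimates put it at about 66 mm, but contact came at about 62 mm.
- **Stop gap:** The wrist camera's view of the gap is partly blocked. The evidence for "home" is mainly the force and the 75.6 mm figure.
- **Other items:** I did not check the vials, beaker, bottle, syringe and spatula again at the end.

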